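Unlock the spares magazine and present the spare claw insert

ROBOT

A 6-joint arm with a two-finger parallel gripper is mounted at the origin on the work surface. World frame = base frame: x ahead of the robot, y to its left, z up, the work surface at z = 0. Lengths are in mm, angles in rad, forces in N, time in s.
With the tool pointing down it reaches from about 350 to 975 mm from the base axis. Payload 7.1 kg.
Tool frame: the origin (TCP) lies midway between the tips of the shut fingers; the grasp point (between the pads) lies pinch_z behind it (pinch_z is the distance from the TCP to the grasp point, in mm); z points along the fingers, y is the line along which they close (so a half turn about z gives the same grasp; the last joint's range is limited). The gripper opens to 88 mm and grips with 3 to 60 N. Pads are 20 mm wide; open, the fingers measure 115 mm over their backs; the gripper's body (75 mm by 178 mm) begins 61 mm behind the grasp point.
Start: joints at [-1.256, 0.423, 1.63, -0, 1.089, -0.019], TCP at [204.789, -590.48, 222.675] pointing down, gripper open.
Joint ranges: [-3, 3], [-0.9, 2.11], [0.09, 2.58], [-1.31, 4.45], [0.11, 2.69], [-2.54, 2.54]. Speed limits (rad/s): [2.39, 2.39, 3.01, 3.14, 3.14, 3.14].

INTERFACE

Orientations are given as a rotation vector (axis times angle).
In Python, from workcell import get_obs, get_image, close_job, pinch_z gives the robot as it stands.
- The arm moves only by the tool jog_arm, never from a script. Its argument "commands" is a list of rows, each a list of 3 entries, a list of its own where there are three numbers: the gripper command: -1 is shut, 1 is fully open, values between are in proportion, then the shift along the tool's x, y, z as a fraction of full scale, then the turn, a rotation vector about the tool's x, y, z as a fraction of full scale. In form: [[gripper, [tx, ty, tz], [rx, ry, rz]], ...]. A call has 1 to 10 rows; each row shifts and turns the commanded pose from where the row before left it, along the tool's axes as they then stand; what a row does not reach is not made up. Full scale, the value 1, is 0.1 m for a shift and 45 degrees for a turn. A row lasts 1/10 s, in which the tool goes at most 50 mm and 8.59 degrees, less where a joint would pass 70% of its speed; a pose out of reach is approached as far as the arm can. A call with a number of a shift or a turn outside -1 to 1 is refused whole. A call with a gripper value outside its range is refused whole. The fingers move at their own pace and stop on an object; the grip force is fixed at half the most. Time passes only in rows, so rows that do not move let the fingers close. It gives the time, the measured TCP pose, the force, the opening and the grip force at its end, in the units of the state.
- get_obs(): the state, without advancing time (a new reading comes with each control period).
- get_image(name): name is "scene" or "top"; returns a dict with "image" (480x640x3 uint8, blue, green, red), "z_map" (480x640 float32, mm along the optical axis (not along the pixel's ray), 0 where there is no reading), "intrinsics" (3x3 intrinsics, pixels), "eye" and "orientation" of the camera in the world. Camera axes: x right, y down, z forward; pixel columns grow to the right and rows downward; lengths in mm; the calibration is good to about 2 mm. A picture is of the moment at which its call begins.
- close_job(): hands the job in; it is judged then, once.
The state is a dict: "t": time; "qpos": joint angles; "qvel": joint speeds; "joint_torque": joint torques, N m; "ee_pos": TCP position; "orientation": TCP orientation; "ft_force": force on the tool from outside, world axes, zero at the start; "moment": the same for the moment, N m; "width": finger opening in mm; "grasp_force": force on a finger pad.
Only numpy, scipy, OpenCV 4.12 (cv2) and the standard library are available. Lean on these libraries where they do the work, as an engineer would, in place of code of your own. Each camera call takes 0.05 s, during which the arm holds its last target. There are 200 camera calls.

TASK

Turn the handwheel clockwise until the red end of its grip bar points at the green post, so that the locking cam swings clear, then lift the blue flap by its orange handle until it stands upright, and leave it standing open. Draw out the grey titanium insert (leave the black blank in its saddle and the other things where they are) and present it to the claw finger in the fixture: upright, straight above the slotted fingertip with its lower end some 7 cm clear of it, its flat faces parallel to the slot. Finish holding it still there in the gripper; do not put it down.

Things in the scene. Friction and masses are not known exactly. Their poses are not given: they have to be found in the camera images.
- magazine: Grey steel spares box bolted to the cart, 150 x 190 x 85 mm (x, y, z), walls 5 mm, with the cam housing against its +y side. Origin: centre of the box's underside; x points from the front to the flap's hinge side, y towards the handwheel. Inside, two white saddles at x = -20 mm, y = +42 and -42 mm hold the insert and the blank upright in either order; the saddles' sides reach 19 mm above the cart top, the parts stand on the inner floor at 5 mm.
- handwheel (a joint): Angle of the handwheel in rad, growing clockwise as seen from above; starts between 0 and 0.5, stops at 0 and 3.4. At 2.6 the red end of the grip bar points at the green post on the magazine's +y side. A steel eccentric cam disc below the wheel (120 mm across, top 105 mm above the cart) lies over the flap's edge and blocks it at small angles; it is clear of it from about 2.1. Light friction (0.1 N m): it stays where it is left. One grasp can turn it only part of the way.
- wheel_grip (a point): Centre of the handwheel's raised grip bar, on the wheel's vertical axis, 140 mm above the cart top. The bar is 64 mm long, 14 mm thick and 34 mm high (from 120 to 154 mm above the cart); its length lies along this point's x axis, +x towards the red end, and turns with the wheel. The wheel's rim, 88 mm across, lies below it (top at 114 mm). To be pinched from above across the bar.
- flap (a joint): Opening angle of the blue flap in rad: 0 shut, 1.57 upright, stop at 1.9. A stiff hinge (0.3 N m) keeps it where it is left.
- flap_handle (a point): Centre of the orange handle bar on the flap: a round bar 12 mm thick, about 90 mm long along this point's y axis (parallel to the hinge), standing 45 mm off the middle of the flap panel (42 mm off its outer face) along this point's z axis, 120 mm from the hinge line. Can be pinched from above across the bar; it can turn between the pads while the flap swings. Moves with the flap.
- flap_hinge (a point): Middle of the flap's hinge line, along y of the magazine, at its far (+x) top edge, 88 mm above the cart top. The flap is 150 mm from hinge to free edge, 190 mm wide and 6 mm thick; its free edge rises from the -x side.
- insert_center (a point): Centre of the grey titanium claw insert, hidden under the flap: a plate 14 mm thick (along x), 64 mm high (z); the lower 38 mm are 40 mm wide and the upper 26 mm are 30 mm wide (along y). 0.1 to 0.2 kg. The point lies half-way up, 32 mm above its lower end and 32 mm below its top; in its saddle it is 37 mm above the cart top. Best gripped across its thickness by the upper part, about 12 to 20 mm above this point; the box rim is at 85 mm above the cart.
- blank_center (a point): Centre of the black plastic blank of the same shape and size as the insert, in the other saddle; to be left there.
- finger_tip (a point): Top centre of the upright grey titanium claw finger clamped in the cam lock fixture (base plate 120 x 150 mm), 118 mm above the cart top. The fingertip has two cheeks with an 18 mm slot between them; the slot runs along this point's y axis, its faces look along x. The insert's x axis must be parallel to this x axis (either way round).
- bumper: Yellow polyurethane bumper block 60 x 45 x 40 mm, loose on the cart; origin at the centre of its underside. Leave alone.
- hexcase: Chrome hex key case 80 x 40 x 16 mm, loose on the cart; origin at the centre of its underside. Leave alone.
- bushing: Bronze pivot bushing, 38 mm across, 32 mm high, loose on the cart; origin at the centre of its underside. Leave alone.
Mind the look-alikes: they are no part of the job. Of the things that look like the part that bears finger_tip, the larger one is meant.

How it is judged (in metres and radians):
On the way, in this order (a step that is already met when the one before it is completed fails the run):
1. the handwheel is turned until the bar's red end points at the green post (2.6 rad, within 0.2), the flap still shut (value of joint handwheel between 2.4 and 2.8 rad and value of joint flap below 0.1 rad), for 0.3 s.
2. the flap is lifted upright (beyond 1.3 rad) (value of joint flap above 1.3 rad), for 0.2 s.
3. the insert is drawn out of the box in the gripper, its lower end above the rim (z of insert_center in the frame of magazine above 0.125 m and contact force between insert and the fingers above 1 N), for 0.2 s.
At the end, for the whole second after the job is handed in: Insert held still in the fingers, upright (0.2 rad), within 25 mm sideways of straight above the fingertip, lower end 35 to 110 mm above it, faces parallel to the slot (0.25 rad), touching only the fingers; flap open past 1.3 rad, handwheel at 2.6 rad (within 0.25), blank upright in its saddle (horizontal distance between insert_center and finger_tip below 0.025 m and z of insert_center in the frame of finger_tip between 0.067 and 0.142 m and angle between insert_center's own z axis and vertical below 0.2 rad and angle between the x axis of insert_center and the x axis of finger_tip, either way round below 0.25 rad and linear speed of insert below 0.03 m/s and contact force between insert and the fingers above 1 N and contact force between insert and fixture below 0.1 N and value of joint flap above 1.3 rad and value of joint handwheel between 2.35 and 2.85 rad and z of blank_center in the frame of magazine below 0.045 m and angle between blank_center's own z axis and vertical below 0.3 rad); the arm keeps its last pose, push and grip.
It fails at once if a bystander (bumper block, hex key case, bushing) is shifted by more than 20 mm (distance of any of bumper, hexcase, bushing from where it was at the start of the episode above 0.02 m).
It fails at once if the black blank is lifted or moved out of its saddle (more than 15 mm) (distance of blank_center from where it was at the start of the episode above 0.015 m).
It also fails if it takes over 72 s, if anything falls off the work surface, if the arm or the gripper's body presses on something with over 40 N, if the wrist force passes 120 N, or if a joint passes its speed limit or range.

## Working session

There is one attempt and no reset: what is moved stays moved. The work goes in short steps, Python scripts to look and compute and a tool call to move; the robot and the scene stay as the last step left them, time stands still between calls to the robot, and variables do not carry over. Pictures are saved under pics/ and viewed, at most 10 in all, crops included, and the job is handed in when it is done.

Besides the shell and the picture viewer there is one more tool, called after ">>>" by a JSON object that holds its "fn" and its "kwargs". jog_arm: Moves the arm, as the interface text tells. Its arguments: {"type":"object","properties":{"commands":{"type":"array","items":{"type":"array"}}},"required":["commands"]}

```bash
mkdir -p pics; cat > h.py <<'E'
import numpy as np, cv2
from scipy.spatial.transform import Rotation as R
from workcell import get_obs, get_image, close_job, pinch_z
def cam(name):
    d=get_image(name); 
    o=np.array(d["orientation"],float)
    d["R"]=o if o.shape==(3,3) else R.from_rotvec(o).as_matrix()
    d["eye"]=np.array(d["eye"],float); d["K"]=np.array(d["intrinsics"],float); return d
def cloud(d):
    z=d["z_map"]; v,u=np.mgrid[:z.shape[0],:z.shape[1]]
    K=d["K"]; p=np.stack([(u-K[0,2])/K[0,0]*z,(v-K[1,2])/K[1,1]*z,z],-1)
    return p@d["R"].T+d["eye"]
def ray(d,uv,h):
    K=d["K"]; r=d["R"]@np.array([(uv[0]-K[0,2])/K[0,0],(uv[1]-K[1,2])/K[1,1],1.])
    return d["eye"]+r*(h-d["eye"][2])/r[2]
E
python3 - <<'E'
from h import *
o=get_obs(); print(o, pinch_z if not callable(pinch_z) else pinch_z())
for n in("scene","top"):
    d=cam(n); cv2.imwrite(f"pics/{n}0.png",d["image"]); print(n,d["eye"],d["orientation"],d["K"].tolist(), (d["z_map"]>0).mean())
    np.savez(f"{n}0.npz",P=cloud(d),im=d["image"],z=d["z_map"])
E
```

```text
{'t': 0.0, 'qpos': array([-1.25596878e+00,  4.23827892e-01,  1.63069109e+00,  9.67594644e-06,
        1.08857539e+00, -1.89865541e-02]), 'qvel': array([ 0.00060661, -0.00069844,  0.00049557, -0.00134558, -0.00131351,
       -0.00076435]), 'joint_torque': array([ 3.15843885e-03, -5.44624865e+01, -2.73669505e+01,  6.44207094e-02,
        2.28345551e-02, -1.31642605e-04]), 'ee_pos': array([ 204.64456913, -589.96324183,  221.90934374]), 'orientation': array([-3.09647019e+00, -5.21668849e-01,  3.34186822e-04]), 'ft_force': array([-0.54220772,  0.04584291,  0.26218355]), 'moment': array([0.01551605, 0.02208904, 0.0064226 ]), 'grasp_force': 0.0, 'width': 88.01048718716847} 18.700000000000003
scene [1084.32414358  124.95893514  976.79735634] [-1.5043707  -2.28789595  0.69291397] [[497.9956270878011, 0.0, 313.9778317451313], [0.0, 497.9956270878011, 237.86378397889524], [0.0, 0.0, 1.0]] 0.9957584635416666
top [ 488.27189413  -95.09766639 1229.49653266] [-2.15356048  2.2026326  -0.04342551] [[465.22534620184945, 0.0, 320.6697939181448], [0.0, 465.22534620184945, 246.83626809609666], [0.0, 0.0, 1.0]] 0.995927734375
```

View pics/scene0.png

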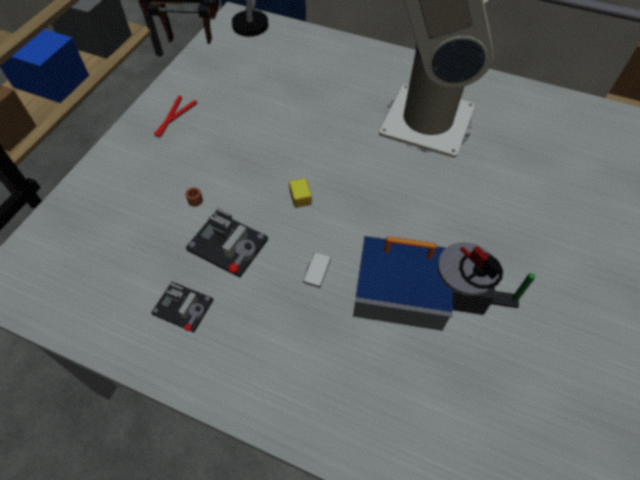

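View pics/top0.png

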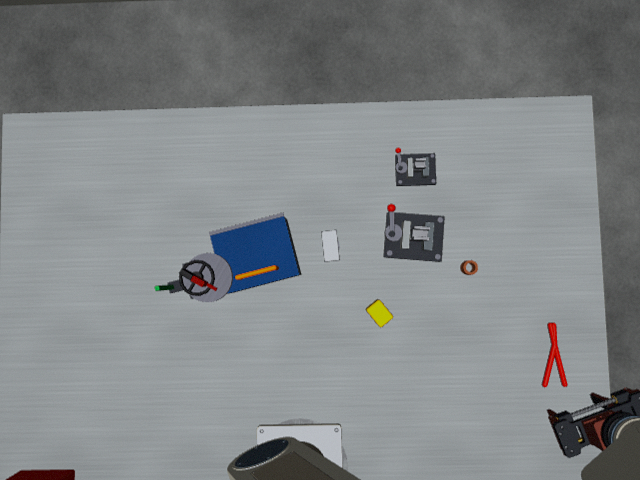

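The scene view shows the magazine with its wheel at about (480,265) and the green post at (530,280). In the top view the flap is at about (255,253), the handle at (257,272), the wheel at (197,279), the post at (157,288), the larger fixture at (414,237) and a smaller look-alike at (416,168).

```bash
cat > m.py <<'E'
from h import *
T=np.load("top0.npz"); S=np.load("scene0.npz")
def comps(D,cond,name,amin=20):
    hsv=cv2.cvtColor(D["im"],cv2.COLOR_BGR2HSV).astype(int); m=cond(hsv[...,0],hsv[...,1],hsv[...,2]).astype(np.uint8)
    n,l,s,c=cv2.connectedComponentsWithStats(m)
    for i in range(1,n):
        if s[i,4]<amin: continue
        k=l==i; p=D["P"][k]; v,u=np.nonzero(k)
        (r,sz,a)=cv2.minAreaRect(p[:,:2].astype(np.float32))
        print(name,"px",c[i].round(1),"n",s[i,4],"med",np.median(p,0).round(1),"z10/90",np.percentile(p[:,2],[10,90]).round(1),"rect",np.round(r,1),np.round(sz,1),round(a,1))
for nm,D in(("top",T),("scene",S)):
    comps(D,lambda h,s,v:(h>8)&(h<20)&(s>180)&(v>150),nm+" orange")
    comps(D,lambda h,s,v:(h>105)&(h<125)&(s>150)&(v>40),nm+" blue",500)
    comps(D,lambda h,s,v:(h>50)&(h<80)&(s>120)&(v>40),nm+" green",8)
    comps(D,lambda h,s,v:((h<5)|(h>175))&(s>150)&(v>60),nm+" red",10)
a=T["im"][225:320,145:305]; b=T["im"][195:275,370:455]
a=cv2.resize(a,None,fx=4,fy=4,interpolation=cv2.INTER_CUBIC);b=cv2.resize(b,(400,376),interpolation=cv2.INTER_CUBIC)
c=np.zeros((600,800,3),np.uint8); c[:380,:640]=a; cv2.imwrite("pics/ca.png",c[:380,:640])
P=T["P"]; z=P[195:275,370:455,2]
zz=cv2.resize(np.clip(z*2,0,255).astype(np.uint8),(400,376),interpolation=cv2.INTER_NEAREST)
cv2.imwrite("pics/cb.png",np.hstack([b,cv2.cvtColor(zz,cv2.COLOR_GRAY2BGR)]))
E
python3 m.py
```

```text
top orange px [254.6 272.2] n 104 med [501.3  86.3 138.3] z10/90 [134.6 141.4] rect [501.8  84.8] [ 9.8 98.1] 13.3
top blue px [257. 252.] n 3942 med [553.9  85.1  91.3] z10/90 [88.4 94.2] rect [550.1  54.8] [163.  280.3] 7.7
top green px [157.  287.8] n 23 med [468.8 326.3 115. ] z10/90 [110.3 117.7] rect [475.8 118.3] [ 10.1 427.3] 2.0
top red px [398. 150.] n 21 med [ 809.4 -273.9   40.3] z10/90 [37.6 44.3] rect [ 810.3 -273.7] [10.6 10. ] 81.1
top red px [390.9 207.6] n 46 med [ 656.8 -248.7   57.9] z10/90 [53.4 60.9] rect [ 658.1 -249. ] [15.4 17.7] 83.9
top red px [197.3 280.7] n 85 med [483.7 217.  154.2] z10/90 [150.8 156.6] rect [480.3  70.8] [331.4  23.3] 88.7
top red px [211.  286.5] n 37 med [468.5 193.8 120.2] z10/90 [117.2 123.1] rect [469.4 193.5] [24.9  9.3] 65.9
top red px [553.7 357.4] n 566 med [ 264.7 -656.4   14.5] z10/90 [11.1 17.9] rect [ 399.6 -418.8] [653.1 155.6] 61.3
top red px [599.1 431.7] n 53 med [ 209.1 -552.6  392.7] z10/90 [390.5 395. ] rect [ 353.2 -334.6] [548.8  34.7] 57.0
top red px [ 47.1 475.2] n 24 med [  2.9 633.7  42.5] z10/90 [25.1 57.6] re
[... 818 characters left out ...]
.1
scene green px [530.6 277.2] n 33 med [474.5 326.5 114.3] z10/90 [102.1 117.4] rect [472.2 324.9] [ 8.8 10.1] 89.5
scene red px [173.  115.3] n 299 med [ 270.7 -653.9   12.8] z10/90 [ 8.9 16.3] rect [ 670.8 -310.3] [1194.1  125.5] 40.5
scene red px [480.9 253.2] n 84 med [487.2 217.7 153.5] z10/90 [151.5 155.3] rect [767.2 167.3] [ 29.1 639.2] 79.8
scene red px [465.6 251.8] n 30 med [471.7 192.2 119.7] z10/90 [117.  122.3] rect [775.  163.4] [ 17.9 623.2] 84.6
scene red px [233.1 267.7] n 75 med [ 662.2 -248.4   56.3] z10/90 [50.8 59.9] rect [ 655.1 -252.1] [30.7 17.6] 23.5
scene red px [187.6 326.5] n 39 med [ 812.2 -273.8   39.5] z10/90 [35.7 42.5] rect [ 811.1 -274.8] [11.6 13.6] 12.2
```

View pics/ca.png

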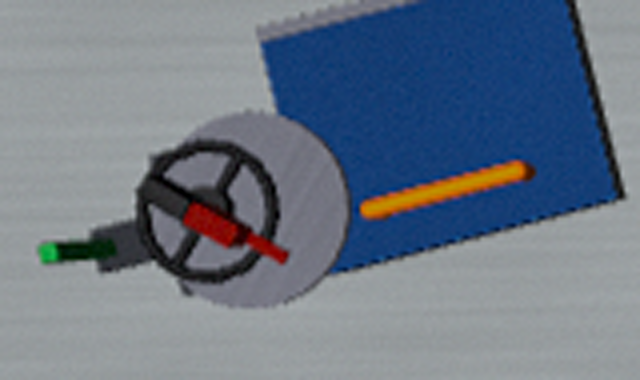

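View pics/cb.png

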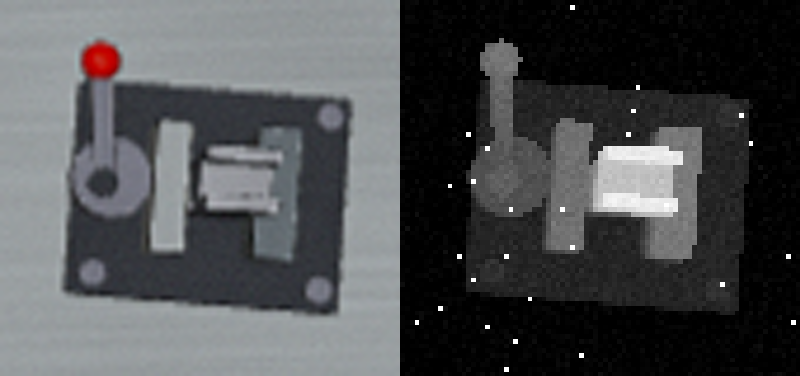

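The first crop shows the bar's red end pointing down-right at about (285,257), the orange handle from (360,210) to (525,170) and the post at (50,250). The second shows the slot running horizontally between the cheeks at about (240,155) and (240,203).

```bash
cat > m2.py <<'E'
from h import *
T=np.load("top0.npz"); S=np.load("scene0.npz")
def rect(p): 
    r,s,a=cv2.minAreaRect(p[:,:2].astype(np.float32)); return np.round(r,1),np.round(s,1),round(a,1)
def pca(p):
    c=p.mean(0); w,v=np.linalg.eigh(np.cov((p-c)[:,:2].T)); return c.round(1),np.degrees(np.arctan2(v[1,1],v[0,1])).round(1),np.sqrt(w).round(1)
for nm,D in(("top",T),("scene",S)):
    P=D["P"]; im=D["im"]; hsv=cv2.cvtColor(im,cv2.COLOR_BGR2HSV).astype(int)
    P=cv2.medianBlur(P.astype(np.float32),3) 
    near=lambda x,y,r:np.hypot(P[...,0]-x,P[...,1]-y)<r
    m=near(487,222,60)&(P[...,2]>143)&(P[...,2]<165); p=P[m]; print(nm,"bar",m.sum(),rect(p),pca(p))
    m=near(487,222,60)&(P[...,2]>108)&(P[...,2]<126); p=P[m]; print(nm,"rim",m.sum(),rect(p))
    m=near(487,222,120)&(P[...,2]>99)&(P[...,2]<109)&(hsv[...,1]<70); p=P[m]; print(nm,"cam",m.sum(),rect(p),cv2.minEnclosingCircle(p[:,:2].astype(np.float32)))
    m=near(501,85,80)&(P[...,2]>125)&(hsv[...,0]>5)&(hsv[...,0]<22)&(hsv[...,1]>130); p=P[m]; print(nm,"handle",m.sum(),rect(p),pca(p),np.percentile(p[:,2],[50,90]))
    m=(hsv[...,0]>105)&(hsv[...,0]<125)&(hsv[...,1]>150)&near(550,85,160)&(abs(P[...,2]-91)<6); p=P[m]; print(nm,"flap",m.sum(),rect(p),np.median(p[:,2]))
    m=near(620,-290,90)&(P[...,2]>85)&(P[...,2]<135); p=P[m]; print(nm,"finger",m.sum(),rect(p),pca(p),np.percentile(p[:,2],[10,50,90]))
    m=near(620,-290,90)&(P[...,2]>112)&(P[...,2]<135); p=P[m]; print(nm,"cheeks",m.sum(),rect(p),pca(p))
    m=near(620,-290,110)&(P[...,2]>6)&(P[...,2]<16)&(hsv[...,2]<90); p=P[m]; print(nm,"base",m.sum(),rect(p),p[:,2].mean())
    m=near(475,326,30)&(P[...,2]>60)&(hsv[...,0]>45)&(hsv[...,0]<85)&(hsv[...,1]>100); p=P[m]; print(nm,"post",p.mean(0))
E
python3 m2.py
```

```text
top bar 182 (array([492.8, 232.3]), array([63.8, 14.8]), 59.1) (array([492.6, 230.5, 153. ], dtype=float32), np.float64(59.3), array([ 4.2, 18.8]))
top rim 510 (array([492.5, 231.7]), array([85.9, 85.5]), 15.7)
top cam 1313 (array([480.9, 224.3]), array([118.8, 159.4]), 39.7) ((490.7757873535156, 236.66818237304688), 88.20501708984375)
top handle 158 (array([502.1,  84.4]), array([10.5, 99.3]), 13.6) (array([501.4,  84.4, 137.4], dtype=float32), np.float64(103.6), array([ 3.1, 29.3])) [137.84959412 139.5362915 ]
top flap 3910 (array([545.3,  94.4]), array([147.3, 187.2]), 13.6) 91.31772
top finger 242 (array([ 588. , -311.2]), array([38.2, 32.1]), 84.9) (array([ 587.8, -310.1,  104.7], dtype=float32), np.float64(86.7), array([10. , 11.4])) [ 95.39019775  97.91738892 117.49830627]
top cheeks 91 (array([ 588.2, -310.8]), array([35.5, 32.2]), 84.2) (array([ 587.8, -311.6,  116.9], dtype=float32), np.float64(165.6), array([10.1, 12.8]))
top base 113 (array([ 627.3, -314.3]), array([148.1, 199.4]), 83.9) 12.911136
top post [469.2541  323.88382  98.06299]
scene bar 297 (array([493.6, 230.9
[... 349 characters left out ...]
, array([ 9.2, 98.7]), 13.8) (array([504.7,  84.7, 135.9], dtype=float32), np.float64(103.6), array([ 2.3, 29.7])) [136.686203  138.5098877]
scene flap 4764 (array([547.6,  95.2]), array([143.9, 185.7]), 13.7) 90.877205
scene finger 387 (array([ 587.5, -313.4]), array([38.2, 33.7]), 84.2) (array([ 589.9, -310.2,  104.8], dtype=float32), np.float64(126.4), array([11.6, 12. ])) [ 91.44527588 104.75099182 117.67433167]
scene cheeks 131 (array([ 587.1, -313.4]), array([37.9, 33.1]), 85.2) (array([ 588.2, -313.2,  116.6], dtype=float32), np.float64(176.8), array([11. , 12.6]))
scene base 256 (array([ 619.8, -308.8]), array([142.6, 205.2]), 69.6) 11.73665
scene post [474.58908 325.13394  94.09537]
```

>>> {"fn": "jog_arm", "kwargs": {"commands": [[1,[0.27,-0.34,0],[0,0,0]],[1,[0.27,-0.34,0],[0,0,0]],[1,[0.27,-0.34,0],[0,0,0]],[1,[0.27,-0.34,0],[0,0,0]],[1,[0.27,-0.34,0],[0,0,0]],[1,[0.27,-0.34,0],[0,0,0]],[1,[0.27,-0.34,0],[0,0,0]],[1,[0.27,-0.34,0],[0,0,0]],[1,[0.27,-0.34,0],[0,0,0]],[1,[0.27,-0.34,0],[0,0,0]]]}}

```text
t: 1.1
ee_pos: [348.5, -179.1, 222.6]
orientation: [3.098, 0.521, 0.0]
ft_force: [1.3, 0.1, -0.6]
width: 87.8
grasp_force: 0.0
```

>>> {"fn": "jog_arm", "kwargs": {"commands": [[1,[0.27,-0.34,0],[0,0,0]],[1,[0.27,-0.34,0],[0,0,0]],[1,[0.27,-0.34,0],[0,0,0]],[1,[0.27,-0.34,0],[0,0,0]],[1,[0.27,-0.34,0],[0,0,0]],[1,[0.27,-0.34,0],[0,0,0]],[1,[0.27,-0.34,0],[0,0,0]],[1,[0.27,-0.34,0],[0,0,0]],[1,[0.27,-0.34,0],[0,0,0]],[1,[0.27,-0.34,0],[0,0,0]]]}}

```text
t: 2.1
ee_pos: [492.2, 230.7, 222.4]
orientation: [3.098, 0.522, -0.001]
ft_force: [0.6, -1.0, -0.1]
width: 88.2
grasp_force: 0.0
```

>>> {"fn": "jog_arm", "kwargs": {"commands": [[1,[0,0,0],[0,0,-0.19]],[1,[0,0,0],[0,0,-0.19]],[1,[0,0,0],[0,0,-0.19]],[1,[0,0,0],[0,0,-0.19]],[1,[0,0,0],[0,0,-0.19]],[1,[0,0,0],[0,0,-0.19]],[1,[0,0,0],[0,0,-0.19]],[1,[0,0,0],[0,0,-0.19]],[1,[0,0,0],[0,0,-0.19]],[1,[0,0,0],[0,0,-0.19]]]}}

```text
t: 3.1
ee_pos: [491.9, 228.8, 222.3]
orientation: [-1.913, -2.492, 0.001]
ft_force: [0.4, 0.7, 0.5]
width: 88.2
grasp_force: 0.0
```

>>> {"fn": "jog_arm", "kwargs": {"commands": [[1,[0,0,0],[0,0,-0.19]],[1,[0,0,0],[0,0,-0.19]],[1,[0,0,0],[0,0,-0.19]],[1,[0,0,0],[0,0,-0.19]],[1,[0,0,0],[0,0,-0.19]],[1,[0,0,0],[0,0,-0.19]],[1,[0,0,0],[0,0,-0.19]],[1,[0,0,0],[0,0,-0.19]],[1,[0,0,0],[0,0,-0.19]],[1,[0,0,0],[0,0,-0.19]]]}}

```text
t: 4.1
ee_pos: [491.9, 228.8, 222.3]
orientation: [0.287, -3.128, 0.0]
ft_force: [-0.0, 0.2, 0.3]
width: 87.7
grasp_force: 0.0
```

>>> {"fn": "jog_arm", "kwargs": {"commands": [[1,[0,0,0],[0,0,-0.19]],[1,[0,0,0],[0,0,-0.19]],[1,[0,0,0],[0,0,-0.19]],[1,[0,0,0],[0,0,-0.19]],[1,[0,0,0],[0,0,-0.19]],[1,[0,0,0],[0,0,-0.13]],[1,[-0.025,0,0.3],[0,0,0]],[1,[0,0,0.3],[0,0,0]],[1,[0,0,0.22],[0,0,0]],[1,[0,0,0.15],[0,0,0]]]}}

```text
t: 5.1
ee_pos: [492.4, 230.6, 123.7]
orientation: [1.539, -2.736, -0.0]
ft_force: [0.3, 0.5, -0.4]
width: 88.0
grasp_force: 0.0
```

>>> {"fn": "jog_arm", "kwargs": {"commands": [[-1,[0,0,0],[0,0,0]],[-1,[0,0,0],[0,0,0]],[-1,[0,0,0],[0,0,0]],[-1,[0,0,0],[0,0,0]],[-1,[0,0,0],[0,0,0]],[-1,[0,0,0],[0,0,0]]]}}

```text
t: 5.7
ee_pos: [493.7, 231.2, 126.2]
orientation: [-1.54, 2.737, -0.0]
ft_force: [0.1, 0.9, -1.1]
width: 43.1
grasp_force: 0.0
```

>>> {"fn": "jog_arm", "kwargs": {"commands": [[-1,[0,0,0],[0,0,0]],[-1,[0,0,0],[0,0,0]],[-1,[0,0,0],[0,0,0]],[-1,[0,0,0],[0,0,0]],[-1,[0,0,0],[0,0,0]],[-1,[0,0,0],[0,0,0]]]}}

```text
t: 6.3
ee_pos: [491.9, 231.9, 125.6]
orientation: [1.539, -2.737, -0.004]
ft_force: [-6.7, 6.0, 4.2]
width: 13.9
grasp_force: 30.0
```

>>> {"fn": "jog_arm", "kwargs": {"commands": [[-1,[0,0,0],[0,0,0.1]],[-1,[0,0,0],[0,0,0.15]],[-1,[0,0,0],[0,0,0.15]],[-1,[0,0,0],[0,0,0.15]],[-1,[0,0,0],[0,0,0.15]],[-1,[0,0,0],[0,0,0.15]]]}}

```text
t: 6.9
ee_pos: [491.8, 232.1, 125.6]
orientation: [0.55, -3.09, -0.003]
ft_force: [-6.5, 8.1, 4.6]
width: 13.8
grasp_force: 30.0
```

>>> {"fn": "jog_arm", "kwargs": {"commands": [[-1,[0,0,0],[0,0,0.17]],[-1,[0,0,0],[0,0,0.17]],[-1,[0,0,0],[0,0,0.17]],[-1,[0,0,0],[0,0,0.17]],[-1,[0,0,0],[0,0,0.17]],[-1,[0,0,0],[0,0,0.17]],[-1,[0,0,0],[0,0,0.17]],[-1,[0,0,0],[0,0,0.17]],[-1,[0,0,0],[0,0,0.17]],[-1,[0,0,0],[0,0,0.17]]]}}

```text
t: 7.9
ee_pos: [492.0, 232.5, 125.6]
orientation: [-1.482, -2.767, -0.001]
ft_force: [-6.7, 8.2, 3.0]
width: 14.1
grasp_force: 30.0
```

>>> {"fn": "jog_arm", "kwargs": {"commands": [[-1,[0,0,0],[0,0,0.15]],[-1,[0,0,0],[0,0,0.15]],[-1,[0,0,0],[0,0,0.15]],[-1,[0,0,0],[0,0,0]],[-1,[0,0,0],[0,0,0]],[-1,[0,0,0],[0,0,0]]]}}

```text
t: 8.5
ee_pos: [492.1, 232.5, 125.6]
orientation: [-1.939, -2.468, -0.0]
ft_force: [-6.7, 9.0, 2.4]
width: 14.1
grasp_force: 30.0
```

>>> {"fn": "jog_arm", "kwargs": {"commands": [[0.2,[0,0,0],[0,0,0]],[0.2,[0,0,0],[0,0,0]],[0.2,[0,0,0],[0,0,0]],[0.2,[0,0,0],[0,0,0]],[0.2,[0,0,-0.3],[0,0,0]],[0.2,[0,0,-0.4],[0,0,0]],[0.2,[0,0,-0.3],[0,0,0]]]}}

```text
t: 9.2
ee_pos: [493.9, 231.0, 227.4]
orientation: [1.94, 2.47, 0.001]
ft_force: [0.8, 0.6, 0.4]
width: 52.6
grasp_force: 0.0
```

```bash
cat > wheel.py <<'E'
from h import *
import sys
for n in ("scene","top"):
    d=cam(n); P=cv2.medianBlur(cloud(d).astype(np.float32),3); hsv=cv2.cvtColor(d["image"],cv2.COLOR_BGR2HSV).astype(int)
    red=((hsv[...,0]<5)|(hsv[...,0]>175))&(hsv[...,1]>140)&(hsv[...,2]>50)
    m=red&(np.hypot(P[...,0]-493,P[...,1]-231)<60)&(P[...,2]>110)&(P[...,2]<165)
    c=P[m].mean(0); a=np.arctan2(c[1]-231,c[0]-493); print(n,m.sum(),c, "theta",2.6-(a-np.radians(103.7)))
    cv2.imwrite(f"pics/{n}_{sys.argv[1]}.png",d["image"])
print(get_obs()["ee_pos"],get_obs()["qpos"])
E
python3 wheel.py w
```

```text
scene 196 [490.30872 252.83658 141.59198] theta 2.7164818518367353
top 73 [488.06995 245.71562 150.99084] theta 2.5158406965938154
[496.07016549 231.97582254 230.00374968] [ 4.15721438e-01  2.97575226e-01  1.80088515e+00 -7.74355973e-05
  1.03514139e+00  1.76470602e-01]
```

>>> {"fn": "jog_arm", "kwargs": {"commands": [[0.2,[-0.36,-0.065,0],[0,0,0]],[0.2,[-0.36,-0.065,0],[0,0,0]],[0.2,[-0.36,-0.065,0],[0,0,0]],[0.2,[-0.36,-0.065,0],[0,0,0]],[0.2,[0,0,0.3],[0,0,0]],[0.2,[0,0,0.3],[0,0,0]],[0.2,[0,0,0.3],[0,0,0]],[0.2,[0,0,0.21],[0,0,0]],[0.2,[0,0,0],[0,0,0]]]}}

```text
t: 10.2
ee_pos: [499.7, 84.3, 111.4]
orientation: [-1.938, -2.467, 0.008]
ft_force: [-0.5, 0.7, -0.9]
width: 52.5
grasp_force: 0.0
```

>>> {"fn": "jog_arm", "kwargs": {"commands": [[-1,[0,0,0],[0,0,0]],[-1,[0,0,0],[0,0,0]],[-1,[0,0,0],[0,0,0]],[-1,[0,0,0],[0,0,0]],[-1,[0,0,0],[0,0,0]],[-1,[0,0,0],[0,0,0]],[-1,[0,0,0],[0,0,0]],[-1,[0,0,0],[0,0,0]]]}}

```text
t: 11.0
ee_pos: [501.5, 84.8, 115.0]
orientation: [-1.939, -2.47, 0.002]
ft_force: [-4.9, -0.8, 5.8]
width: 11.3
grasp_force: 30.0
```

>>> {"fn": "jog_arm", "kwargs": {"commands": [[-1,[0,0.045,-0.105],[0,0,0]],[-1,[0,0.052,-0.097],[0,0,0]],[-1,[0,0.062,-0.092],[0,0,0]],[-1,[0,0.068,-0.089],[0,0,0]],[-1,[0,0.076,-0.082],[0,0,0]],[-1,[0,0.083,-0.075],[0,0,0]],[-1,[0,0.09,-0.067],[0,0,0]],[-1,[0,0.095,-0.059],[0,0,0]],[-1,[0,0.1,-0.05],[0,0,0]],[-1,[0,0.103,-0.042],[0,0,0]]]}}

```text
t: 12.0
ee_pos: [577.0, 102.8, 192.6]
orientation: [-1.939, -2.47, 0.003]
ft_force: [-5.5, -4.2, 2.8]
width: 11.3
grasp_force: 30.0
```

>>> {"fn": "jog_arm", "kwargs": {"commands": [[-1,[0,0.107,-0.033],[0,0,0]],[-1,[0,0.11,-0.023],[0,0,0]],[-1,[0,0.111,-0.013],[0,0,0]],[-1,[0,0.111,-0.004],[0,0,0]]]}}

```text
t: 12.4
ee_pos: [620.7, 113.3, 199.5]
orientation: [1.94, 2.471, -0.001]
ft_force: [-3.8, -4.6, 4.0]
width: 11.3
grasp_force: 30.0
```

>>> {"fn": "jog_arm", "kwargs": {"commands": [[-1,[0,0.112,0.007],[0,0,0]],[-1,[0,0.111,0.015],[0,0,0]],[-1,[0,0.109,0.025],[0,0,0]],[-1,[0,0.106,0.035],[0,0,0]],[-1,[0,0.103,0.044],[0,0,0]],[-1,[0,0.099,0.053],[0,0,0]],[-1,[0,0.056,0.035],[0,0,0]],[-1,[0,0,0],[0,0,0]]]}}

```text
t: 13.2
ee_pos: [689.7, 130.0, 177.0]
orientation: [1.939, 2.469, 0.003]
ft_force: [3.1, -4.7, 0.1]
width: 11.2
grasp_force: 30.0
```

>>> {"fn": "jog_arm", "kwargs": {"commands": [[-0.45,[0,0,0],[0,0,0]],[-0.45,[0,0,0],[0,0,0]],[-0.45,[0,0,0],[0,0,0]],[-0.45,[0,0,-0.15],[0,0,0]],[-0.45,[0,0,-0.35],[0,0,0]],[-0.45,[0,0,-0.4],[0,0,0]],[-0.45,[0,0,-0.3],[0,0,0]],[-0.45,[0,0,0],[0,0,0]]]}}

```text
t: 14.0
ee_pos: [690.4, 131.0, 303.7]
orientation: [1.936, 2.466, 0.012]
ft_force: [0.3, 0.1, 0.2]
width: 23.9
grasp_force: 0.0
```

>>> {"fn": "jog_arm", "kwargs": {"commands": [[0,[-0.37,-0.24,0],[0,0,0]],[0,[-0.37,-0.24,0],[0,0,0]],[0,[-0.37,-0.25,0],[0,0,0]],[0,[-0.37,-0.25,0],[0,0,0]],[0,[-0.37,-0.24,0],[0,0,0]],[0,[-0.37,-0.24,0],[0,0,0]],[0,[0,0,0],[0,0,0]]]}}

```text
t: 14.7
ee_pos: [596.8, -124.0, 296.6]
orientation: [1.946, 2.467, -0.002]
ft_force: [-0.4, 0.3, -0.9]
width: 44.0
grasp_force: 0.0
```

```bash
python3 wheel.py f; cat > box.py <<'E'
from h import *
d=cam("top"); s=cam("scene"); ti=d["image"]; c=np.array([546.4,95.1]); xm=np.array([.9716,.2368]); ym=np.array([-.2368,.9716])
for n,q in(("top",d),("scene",s)):
    P=cloud(q); np.savez(n+"1.npz",P=P,im=q["image"]); M=np.stack([(P[...,:2]-c)@xm,(P[...,:2]-c)@ym,P[...,2]],-1)
    for y in(42,-42):
        m=(abs(M[...,0]+20)<25)&(abs(M[...,1]-y)<30)&(M[...,2]>55)&(M[...,2]<80)
        if m.sum()>5:
            p=M[m]; r=cv2.minAreaRect(p[:,:2].astype(np.float32)); print(n,y,m.sum(),p.mean(0).round(1),np.round(r[0],1),np.round(r[1],1),round(r[2],1),"bgr",q["image"][m].mean(0).round(0))
    m=(M[...,0]>60)&(M[...,0]<150)&(abs(M[...,1])<85)&(M[...,2]>110)&(M[...,2]<250); p=M[m]
    hsv=cv2.cvtColor(q["image"],cv2.COLOR_BGR2HSV); b=m&(hsv[...,0]>105)&(hsv[...,0]<125)&(hsv[...,1]>120); p=M[b]
    if b.sum()>50: print(n,"flap",b.sum(),np.polyfit(p[:,2],p[:,0],1),p[:,2].max())
def crop(i,y,x,h,w,f): return cv2.resize(i[y:y+h,x:x+w],(w*f,h*f),interpolation=cv2.INTER_CUBIC)
cv2.imwrite("pics/box1.png",np.hstack([crop(ti,200,180,125,130,3),crop(s["image"],200,370,125,130,3)]))
E
python3 box.py
```

```text
scene 206 [490.86084 252.53203 141.07845] theta 2.740087198516423
top 101 [486.69025 252.27278 147.14093] theta 2.55076484610706
[ 598.34716053 -120.54649221  296.61383428] [-2.18578191e-01  3.27972316e-01  1.59318545e+00  5.79091539e-04
  1.22036655e+00 -4.56157511e-01]
top 42 77 [-21.   41.3  68.5] [-20.8  42.5] [30.3 14.2] 88.4 bgr [60. 58. 58.]
top -42 72 [-21.4 -41.9  68.8] [-21.3 -41.5] [13.9 30.3] 0.6 bgr [188. 183. 179.]
top flap 1545 [ 0.26044025 48.46321662] 237.64694943081702
scene 42 128 [-18.9  39.9  66.2] [-21.1  40. ] [18.1 28.7] 1.3 bgr [21. 20. 19.]
scene -42 128 [-19.  -43.6  66.5] [-20.6 -43.6] [15.7 29.7] 0.5 bgr [114. 113. 110.]
scene flap 1442 [ 0.24231063 56.66694349] 236.37043551952354
```

View pics/box1.png

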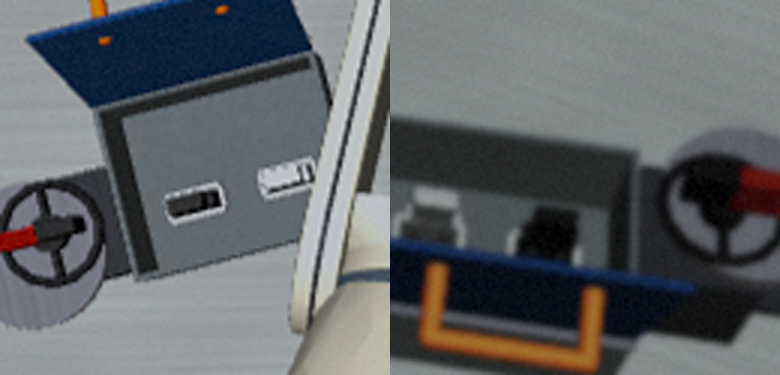

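The top crop shows the flap standing open, the black blank at about (195,203) beside the wheel and the grey insert at about (285,178). The insert is the one at y = -42 mm.

>>> {"fn": "jog_arm", "kwargs": {"commands": [[0,[0.36,-0.041,0],[0,0,0]],[0,[0.36,-0.041,0],[0,0,0]],[0,[0.36,-0.041,0],[0,0,0]],[0,[0.36,-0.041,0],[0,0,0]],[0,[0.36,-0.041,0],[0,0,0]],[0,[0,0,0.4],[0,0,0]],[0,[0,0,0.4],[0,0,0]],[0,[0,0,0.4],[0,0,0]],[0,[0,0,0.4],[0,0,0]],[0,[0,0,0],[0,0,0]]]}}

```text
t: 15.9
ee_pos: [532.3, 51.3, 131.8]
orientation: [-1.933, -2.467, 0.01]
ft_force: [-0.0, 0.5, 0.8]
width: 44.3
grasp_force: 0.0
```

>>> {"fn": "jog_arm", "kwargs": {"commands": [[0,[0,0,0],[0,0,0]]]}}

```text
t: 16.0
ee_pos: [536.1, 51.1, 136.6]
orientation: [-1.937, -2.472, 0.001]
ft_force: [0.0, 0.1, 0.1]
width: 43.7
grasp_force: 0.0
```

>>> {"fn": "jog_arm", "kwargs": {"commands": [[0,[0,0,0.25],[0,0,0]],[0,[0,0,0.25],[0,0,0]],[0,[0,0,0.2],[0,0,0]],[0,[0,0,0.15],[0,0,0]],[0,[0,0,0.12],[0,0,0]],[0,[0,0,0],[0,0,0]]]}}

```text
t: 16.6
ee_pos: [536.2, 50.2, 39.2]
orientation: [-1.94, -2.471, 0.0]
ft_force: [0.3, 0.1, -0.1]
width: 43.6
grasp_force: 0.0
```

>>> {"fn": "jog_arm", "kwargs": {"commands": [[-1,[0,0,0],[0,0,0]],[-1,[0,0,0],[0,0,0]],[-1,[0,0,0],[0,0,0]],[-1,[0,0,0],[0,0,0]],[-1,[0,0,0],[0,0,0]],[-1,[0,0,0],[0,0,0]],[-1,[0,0,0],[0,0,0]]]}}

```text
t: 17.3
ee_pos: [536.4, 50.0, 39.8]
orientation: [1.94, 2.471, 0.001]
ft_force: [-1.4, -0.6, 4.9]
width: 14.0
grasp_force: 30.0
```

>>> {"fn": "jog_arm", "kwargs": {"commands": [[-1,[0,0,-0.1],[0,0,0]],[-1,[0,0,-0.2],[0,0,0]],[-1,[0,0,-0.3],[0,0,0]],[-1,[0,0,-0.3],[0,0,0]],[-1,[0,0,-0.3],[0,0,0]],[-1,[0,0,-0.3],[0,0,0]],[-1,[0,0,-0.2],[0,0,0]],[-1,[0,0,-0.12],[0,0,0]],[-1,[0,0,0],[0,0,0]],[-1,[0,0,0],[0,0,0]]]}}

```text
t: 18.3
ee_pos: [535.5, 49.9, 220.7]
orientation: [-1.94, -2.47, 0.001]
ft_force: [-0.4, 0.6, -2.4]
width: 13.5
grasp_force: 30.0
```

>>> {"fn": "jog_arm", "kwargs": {"commands": [[-1,[-0.2,-0.02,0],[0,0,0]],[-1,[-0.4,-0.04,0],[0,0,0]],[-1,[-0.4,-0.04,0],[0,0,0]],[-1,[-0.4,-0.04,0],[0,0,0]],[-1,[-0.4,-0.04,0],[0,0,0]],[-1,[-0.4,-0.04,0],[0,0,0]],[-1,[-0.4,-0.04,0],[0,0,0]],[-1,[-0.4,-0.04,0],[0,0,0]],[-1,[-0.4,-0.04,0],[0,0,0]],[-1,[-0.24,-0.02,0],[0,0,0]]]}}

```text
t: 19.3
ee_pos: [586.6, -314.7, 219.0]
orientation: [-1.94, -2.467, 0.001]
ft_force: [1.0, 0.0, -2.2]
width: 14.0
grasp_force: 30.0
```

>>> {"fn": "jog_arm", "kwargs": {"commands": [[-1,[0,0,0],[0,0,0.14]],[-1,[0,0,0],[0,0,0.14]],[-1,[0,0,0],[0,0,0.14]],[-1,[0,0,0],[0,0,0]],[-1,[0,0,0],[0,0,0]],[-1,[0,0,0],[0,0,0]]]}}

```text
t: 19.9
ee_pos: [587.2, -311.9, 220.6]
orientation: [-2.316, -2.121, 0.001]
ft_force: [-0.6, 0.4, -2.0]
width: 13.7
grasp_force: 30.0
```

```bash
python3 wheel.py e; python3 - <<'E'
from h import *
o=get_obs(); print(o["ee_pos"],o["orientation"],o["width"],o["grasp_force"],o["qpos"])
L=[]
for n in("top","scene"):
    q=cam(n); P=cloud(q); u,v=(int(x) for x in (lambda c:(q["K"]@(c/c[2]))[:2])(q["R"].T@(np.array([588,-312,190.])-q["eye"])))
    m=(np.hypot(P[...,0]-588,P[...,1]+312)<45)&(P[...,2]>180)&(P[...,2]<240); print(n,(u,v),m.sum(),P[m].mean(0),P[m][:,2].min())
    m=(np.hypot(P[...,0]-588,P[...,1]+312)<35)&(P[...,2]>100)&(P[...,2]<125); print(" finger",m.sum(),P[m].mean(0))
    i=q["image"][max(0,v-75):v+75,max(0,u-65):u+65]; L.append(cv2.resize(i,(390,450),interpolation=cv2.INTER_CUBIC))
cv2.imwrite("pics/end1.png",np.hstack(L))
E
```

```text
scene 207 [490.6123  252.8176  140.76163] theta 2.7301048510280195
top 102 [486.68536 252.08414 147.06026] theta 2.548114823600346
[ 587.36679343 -312.01602871  221.04725972] [-5.06187775e-01  4.83717991e-01  1.53585268e+00 -2.21179821e-05
  1.12251718e+00 -4.17273547e-01]
[ 587.36679343 -312.01602871  221.04725972] [-2.31762101e+00 -2.12021871e+00  2.77029633e-04] 13.860558843787189 29.99969244003296 [-5.06187775e-01  4.83717991e-01  1.53585268e+00 -2.21179821e-05
  1.12251718e+00 -4.17273547e-01]<stdin>:6: RuntimeWarning: Mean of empty slice.
  ret = um.true_divide(
Traceback (most recent call last):
ValueError: zero-size array to reduction operation minimum which has no identity
```

```bash
python3 - <<'E'
from h import *
q=cam("scene"); P=cloud(q); u,v=(int(x) for x in (lambda c:(q["K"]@(c/c[2]))[:2])(q["R"].T@(np.array([588,-312,170.])-q["eye"])))
k=(np.hypot(P[...,0]-588,P[...,1]+312)<45)
for a,b in((100,125),(180,215)):
    m=k&(P[...,2]>a)&(P[...,2]<b); print(a,m.sum(),np.median(P[m],0) if m.any() else "", P[m].min(0) if m.any() else "")
cv2.imwrite("pics/end1.png",cv2.resize(q["image"][max(0,v-90):v+90,max(0,u-90):u+90],(600,600),interpolation=cv2.INTER_CUBIC)); print(u,v)
E
```

```text
100 233 [ 580.75933174 -311.27978037  114.34371615] [ 569.82586358 -333.18548257  100.10194732]
180 151 [ 594.83569702 -303.63423967  200.02773159] [ 581.36985548 -333.37370839  185.45087812]
215 200
```

View pics/end1.png

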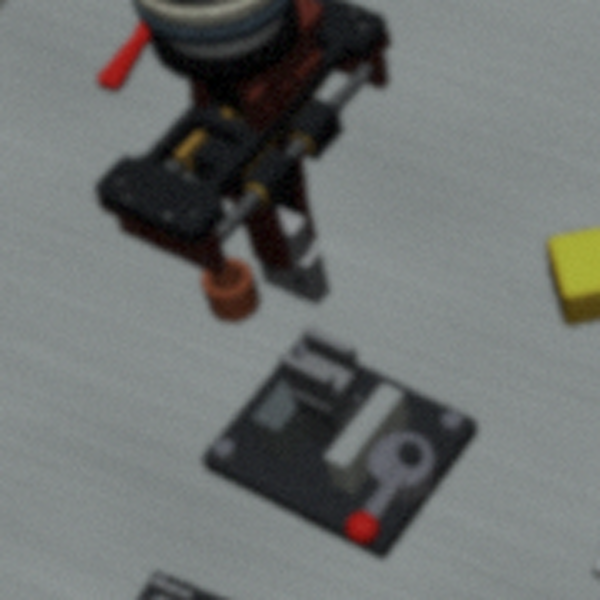

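The insert (300,265) hangs upright in the fingers above the slotted fingertip (320,365), its faces parallel to the slot and its lower end measured at about z = 186 mm. Handing in.

```bash
python3 -c "
from h import *
print(close_job())"
```

```text
the job is handed in; nothing more can be done
None
```

The job is handed in after about 20 s of the 72 s allowed (no verdict came back): the wheel is at about 2.6 rad, the flap stands open at about 1.8 rad, and the gripper holds the insert still, upright and parallel to the slot, about 7 cm above the fingertip.

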